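# Feed one specimen mount and nudge it onto the blue mat

## Task

Press the red plunger of the specimen feeder all the way down once and let it come back up, so that a single orange mount slides out onto the bench. Then push that mount across the bench with the fingertips, without picking it up or tipping it, until it lies wholly on the blue round mat, and draw back. The other mounts stay in the feeder, and nothing else on the bench is to be disturbed.

Things in the scene. Friction and masses are not known exactly. Their poses are not given: they have to be found in the camera images.
- feeder: Fixed white feeder with blue stripes. Origin: on the bench, on the magazine's upright axis; +x: outlet direction, roughly away from the robot. Magazine: square channel, open top, no floor (mounts stand on the bench), outside x -20 to 20 mm, 41 mm wide, 46 mm high; its clear front wall ends 14.5 mm above the bench. Housing behind it: x -16 to -90 mm, 44 mm wide, 45 mm high, plunger at x = -55 mm.
- outlet (a point): Point on the bench 60 mm in front of the magazine axis: a full stroke leaves the lowest mount centred about here (up to 10 mm farther out if pressed at 0.1 m/s; a stab at 0.3 m/s shoots it 150 mm too far). An ejector bar (26 mm wide, 10 mm high) comes out of the slot with the stroke and draws back as the plunger rises; then the other mounts drop one place. A second full press ejects another mount.
- plunger_top (a point): Centre of the top face of the red plunger head, a disc 36 mm in diameter and 8 mm thick; at rest 75 mm above the bench, 51 mm when fully down. It moves with the plunger.
- plunger (a joint): Plunger travel in m: 0 up (at rest), 0.024 fully down. Straight down; a spring brings it back up. It takes 2 to 5 N to start and 4 to 9 N to reach the bottom, more if pressed fast (damped, 20 N per m/s), and comes back up in under a second.
- specimen: The lowest mount in the feeder at the start, the one that comes out: an upright orange resin disc, 30 mm in diameter, 12 mm high, about 20 g, with a small steel square in its top. Origin: centre of its underside, z up.
- spare_low: The middle orange mount in the feeder, same size; it must stay in the magazine (and drops by 12 mm after the press). Origin: centre of its underside.
- spare_high: The top orange mount in the feeder, same size; it must stay in the magazine. Origin: centre of its underside.
- blue_mat: Blue round mat, 90 mm in diameter, less than 1 mm thick and flush for pushing (no step), fixed on the bench to the left or right of the feeder's outlet. Origin: its centre, on the bench.
- yellow_mat: Yellow round mat, same size as the blue one, on the other side; not the goal. Origin: its centre, on the bench.
- dish: a loose bystander, to be left alone: shallow glass dish, 90 mm in diameter, 16 mm high. Origin: centre of its underside.
- slide_box: a loose bystander, to be left alone: green slide box with a black band, 85 x 100 x 26 mm. Origin: centre of its underside.
- oil_bottle: a loose bystander, to be left alone: amber bottle, 36 mm in diameter, 70 mm high. Origin: centre of its underside.
- green_mount: a loose bystander, to be left alone: green resin mount, 30 mm in diameter, 12 mm high. Origin: centre of its underside.
- screwdriver: a loose bystander, to be left alone: screwdriver lying on the bench, about 200 mm long, handle towards its -x. Origin: at bench level, near its middle.
- beaker: a loose bystander, to be left alone: glass beaker, 70 mm in diameter, 85 mm high. Origin: centre of its underside.
- stage_plate: a loose bystander, to be left alone: aluminium stage plate, 76 x 26 x 8 mm. Origin: centre of its underside.
Mind the look-alikes: they are no part of the job. Several things look just like the feeder: the one meant starts nearest to the robot's base.

How it is judged (in metres and radians):
On the way, in this order (a step that is already met when the one before it is completed fails the run):
1. the plunger is pressed down (at least 19 of its 24 mm) (value of joint plunger above 0.019 m), for 0.02 s.
2. the plunger is up again and the mount stands flat outside the feeder (value of joint plunger below 0.004 m and x of specimen in the frame of feeder above 0.036 m and height (world z) of specimen below 0.004 m and angle between specimen's own z axis and vertical below 0.1 rad), for 0.1 s.
3. the mount lies on the blue mat (horizontal distance between specimen and blue_mat below 0.03 m and height (world z) of specimen below 0.004 m and angle between specimen's own z axis and vertical below 0.1 rad), for 0.2 s.
At the end, for the whole second after the job is handed in: The mount from the feeder lies flat, released and still, wholly on the blue mat (centre within 30 mm of the mat's centre); the other two mounts are still in the feeder and the plunger is up (all of step 3 and linear speed of specimen below 0.02 m/s and horizontal distance between each of spare_low, spare_high and feeder below 0.012 m and value of joint plunger below 0.004 m); the robot touches nothing.
It fails at once if the ejected mount is lifted off the bench (over 8 mm) or tipped (over 0.4 rad) (height (world z) of specimen above 0.008 m or angle between specimen's own z axis and vertical above 0.4 rad).
It fails at once if another mount leaves the feeder (by 20 mm sideways) or is lifted in it (horizontal distance between any of spare_low, spare_high and feeder above 0.02 m or height (world z) of spare_low above 0.022 m or height (world z) of spare_high above 0.034 m).
It fails at once if a bystander is moved by more than 20 mm (distance of any of dish, slide_box, oil_bottle, green_mount, screwdriver, beaker, stage_plate from where it was at the start of the episode above 0.02 m).
It also fails if it takes over 51 s, if anything falls off the work surface, if the arm or the gripper's body presses on something with over 40 N, if the wrist force passes 120 N, or if a joint passes its speed limit or range.

## Robot

A 7-joint arm with a two-finger parallel gripper is mounted at the origin on the work surface. World frame = base frame: x ahead of the robot, y to its left, z up, the work surface at z = 0. Lengths are in m, angles in degrees, forces in N, time in s.
With the tool pointing down it reaches from about 0.425 to 0.95 m from the base axis. Payload 4.7 kg.
Tool frame: the origin (TCP) lies midway between the tips of the shut fingers; the grasp point (between the pads) lies 19 mm behind it; z points along the fingers, y is the line along which they close (so a half turn about z gives the same grasp; the last joint's range is limited). The gripper opens to 87 mm and grips with 3 to 60 N. Pads are 19 mm wide; open, the fingers measure 117 mm over their backs; the gripper's body (75 mm by 190 mm) begins 51 mm behind the grasp point.
Start: joints at [64.807, 26.849, -2.785, 87.806, 1.381, 65.374, -4.715], TCP at [0.27, -0.619, 0.223] pointing down, gripper open.
Joint ranges: [-148.3, 148.3], [-19.14, 114.17], [-79.39, 73.82], [5.75, 140.21], [-59.74, 239.74], [12.07, 113.84], [-152.46, 152.46]. Speed limits (degrees/s): [147.25, 147.25, 180, 180, 180, 180, 180].

## Interface

Orientations are given as [roll, pitch, yaw] about the fixed x, y, z axes, in that order (R = Rz(yaw) Ry(pitch) Rx(roll)).
In Python, from rig import readout, grab_frame, order, nets gives the robot as it stands. The module is installed in compiled form; this text tells all that it offers.
- The arm moves only by the tool move_arm, never from a script. Its arguments are lists of equal length, an entry for each row: "rot": the turn, a rotation vector about the tool's x, y, z in degrees, a list of three; "xyz": the shift along the tool's x, y, z in mm, a list of three; "grip": the opening, from -1 (shut) to 1 (fully open). In form: {"rot": [[ax, ay, az], ...], "xyz": [[dx, dy, dz], ...], "grip": [grip, ...]}. A call has 1 to 20 rows; each row is the pose to reach, as a shift and turn from the pose commanded when the call began, along the tool's axes at that moment; what a row does not reach only later rows make up. A row lasts 1/10 s, in which the tool goes at most 50 mm and 8.59 degrees, less where a joint would pass 70% of its speed; a pose out of reach is approached as far as the arm can. A call with a gripper value outside its range is refused whole. The fingers move at their own pace and stop on an object; "grip_force" is the grip in N (left out, the last holds). Time passes only in rows, so rows that repeat a pose let the fingers close. It gives the time, the measured TCP pose, the force, the opening and the grip force at its end, in the units of the state.
- readout.get_state(): the state, without advancing time (a new reading comes with each control period).
- grab_frame(name): name is "scene" or "top"; returns a dict with "frame" (384x512x3 uint8, red, green, blue), "depth" (384x512 float32, m along the optical axis (not along the pixel's ray), 0 where there is no reading), "fov_y" (degrees; the focal length in pixels is half the picture's height over the tangent of half this angle, whatever the lens; pixels are square), "cx", "cy" (the principal point, pixels), "k1" (the pictures are not rectified: a ray, as slopes to the right and down, at radius r is drawn at 1 + k1 r^2 times it, then the intrinsics apply), "extrinsics" (4x4, takes a point from camera to world coordinates). Camera axes: x right, y down, z forward; pixel columns grow to the right and rows downward; lengths in m; the calibration is good to about 2 mm. A picture is of the moment at which its call begins.
- order.sign_off(): hands the job in; it is judged then, once.
Trained networks look in the newest picture that a camera, given by its name, has taken for a name from the list of things; names that differ only in an ending like _2 or _b are one class to them, and where a whole thing is asked for, a point or a joint stands for the part that bears it (a point fixed in the world has none). Each returns a list of dicts, best first, with "score" (0 to 1); they miss things now and then, are a little off and sometimes report something else, mostly with a low value. They report only what shows in the picture. A call takes as long as a camera call. They do not tell look-alikes from the thing itself.
- nets.find_in(camera, query): "box" ([centre column, centre row, width, height] in pixels, round what is visible of it).
- nets.masks_of(camera, query): "pixels" (384x512 bool, what is visible of it) and "box" ([centre column, centre row, width, height] in pixels, round what is visible of it).
The state is a dict: "clock": time; "joint_pos": joint angles; "joint_vel": joint speeds; "tau": joint torques, N m; "ee_pos": TCP position; "tcp_rot": TCP orientation; "force": force on the tool from outside, world axes, zero at the start; "wrist_torque": the same for the moment, N m; "grip_width": opening from 0.0 (shut) to 1.0 (fully open); "gripper_force": force on a finger pad.
Only numpy, scipy, OpenCV 4.12 (cv2) and the standard library are available. Lean on these libraries where they do the work, as an engineer would, in place of code of your own. Each camera call takes 0.05 s, during which the arm holds its last target. There are 200 camera calls.

## Working session

There is one attempt and no reset: what is moved stays moved. The work goes in short steps, Python scripts to look and compute and a tool call to move; the robot and the scene stay as the last step left them, time stands still between calls to the robot, and variables do not carry over. Pictures are saved under pics/ and viewed, at most 10 in all, crops included, and the job is handed in when it is done.

Besides the shell and the picture viewer there is one more tool, called as name(argument=value, ...) on one line, values as JSON. move_arm: Moves the arm, as the interface text tells. Its arguments: {"type":"object","properties":{"rot":{"type":"array"},"xyz":{"type":"array"},"grip":{"type":"array"},"grip_force":{"type":"number"}},"required":["rot","xyz","grip"]}

```bash
mkdir -p pics
cat > h.py <<'E'
import numpy as np, cv2
from rig import readout, grab_frame, order, nets
def world(f, uv=None):
    """world xyz per pixel from depth (HxWx3)"""
    h,w=f["depth"].shape; fl=h/2/np.tan(np.radians(f["fov_y"])/2)
    K=np.array([[fl,0,f["cx"]],[0,fl,f["cy"]],[0,0,1.]])
    u,v=np.meshgrid(np.arange(w),np.arange(h))
    p=np.stack([u,v],-1).reshape(-1,1,2).astype(float)
    s=cv2.undistortPoints(p,K,np.array([f["k1"],0,0,0,0.])).reshape(h,w,2)
    d=f["depth"][...,None]
    c=np.concatenate([s*d,d],-1)
    E=np.array(f["extrinsics"]); return c@E[:3,:3].T+E[:3,3]
E
python3 - <<'E'
from h import *
s=readout.get_state(); print(s["clock"],s["ee_pos"],s["tcp_rot"],s["grip_width"])
ims=[]
for c in("scene","top"):
    f=grab_frame(c); ims.append(f["frame"]); W=world(f)
    cv2.imwrite(f"pics/{c}0.png",f["frame"][...,::-1])
    print(c,np.round(f["extrinsics"],2).tolist())
    for q in("feeder","plunger_top","blue_mat","yellow_mat","dish","slide_box","oil_bottle","green_mount","screwdriver","beaker","stage_plate","specimen"):
        for r in nets.masks_of(c,q)[:4]:
            if r["score"]<.3: continue
            m=r["pixels"]&(f["depth"]>0); P=W[m]
            if len(P)==0: continue
            print(q,round(r["score"],2),np.round(r["box"]).tolist(),"med",np.round(np.median(P,0),3).tolist(),"lo",np.round(np.percentile(P,2,0),3).tolist(),"hi",np.round(np.percentile(P,98,0),3).tolist())
E
```

```text
0.0 [ 0.26933446 -0.61829233  0.22150261] [-1.79889343e+02  3.24335683e-03  2.35370267e+01] 0.9998375322391412
scene [[-0.54, 0.59, -0.6, 1.21], [0.84, 0.38, -0.38, 0.4], [0.0, -0.71, -0.71, 0.8], [0.0, 0.0, 0.0, 1.0]]
feeder 0.8 [414.0, 262.0, 40.0, 56.0] med [0.546, 0.39, 0.044] lo [0.496, 0.368, 0.005] hi [0.591, 0.413, 0.077]
feeder 0.65 [270.0, 180.0, 44.0, 44.0] med [0.491, -0.003, 0.041] lo [0.437, -0.047, 0.001] hi [0.542, 0.021, 0.077]
feeder 0.62 [306.0, 314.0, 50.0, 59.0] med [0.78, 0.252, 0.044] lo [0.727, 0.22, 0.0] hi [0.83, 0.278, 0.077]
plunger_top 0.67 [316.0, 295.0, 23.0, 23.0] med [0.756, 0.251, 0.075] lo [0.693, 0.22, 0.001] hi [0.771, 0.268, 0.078]
plunger_top 0.65 [421.0, 245.0, 15.0, 16.0] med [0.519, 0.391, 0.075] lo [0.499, 0.374, 0.049] hi [0.533, 0.407, 0.078]
plunger_top 0.63 [276.0, 166.0, 11.0, 14.0] med [0.471, -0.006, 0.075] lo [0.454, -0.023, 0.054] hi [0.483, 0.009, 0.078]
blue_mat 0.89 [173.0, 196.0, 31.0, 23.0] med [0.638, -0.207, 0.001] lo [0.597, -0.249, -0.002] hi [0.678, -0.167, 0.004]
blue_mat 0.58 [151.0, 216.0, 69.0, 32.0] med [0.741, -0.228
[... 2534 characters left out ...]
35.0, 285.0, 50.0, 49.0] med [0.401, -0.213, 0.026] lo [0.356, -0.264, 0.019] hi [0.449, -0.167, 0.03]
oil_bottle 0.46 [262.0, 134.0, 18.0, 13.0] med [0.761, -0.03, 0.044] lo [0.751, -0.049, -0.001] hi [0.775, -0.013, 0.071]
green_mount 0.69 [197.0, 141.0, 10.0, 13.0] med [0.743, 0.132, 0.011] lo [0.729, 0.118, 0.006] hi [0.757, 0.144, 0.015]
screwdriver 0.85 [332.0, 147.0, 71.0, 18.0] med [0.735, -0.247, 0.022] lo [0.724, -0.296, 0.0] hi [0.752, -0.134, 0.028]
beaker 0.67 [105.0, 162.0, 35.0, 32.0] med [0.674, 0.35, 0.043] lo [0.636, 0.305, -0.0] hi [0.698, 0.37, 0.085]
stage_plate 0.85 [393.0, 194.0, 25.0, 20.0] med [0.625, -0.368, 0.007] lo [0.597, -0.398, 0.001] hi [0.649, -0.338, 0.012]
```

View pics/top0.png

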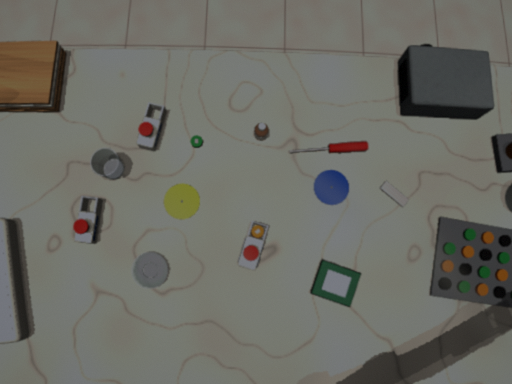

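View pics/scene0.png

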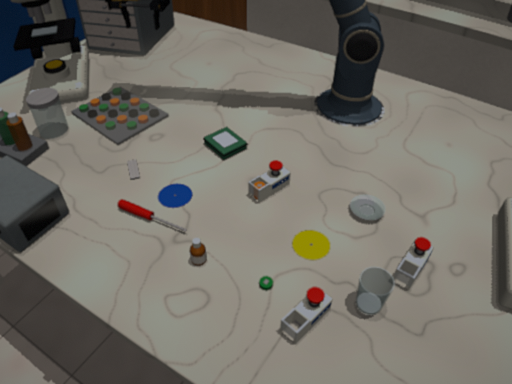

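Both pictures agree. The target feeder is the one nearest the base: plunger at about (251,252) and orange mount at about (258,231) in top. The blue mat is at (332,187), to the outlet's right, and the path between them looks clear. Next I'll refine the plunger and the feeder axis by colour.

Run:
```python
from h import *
from scipy.spatial.transform import Rotation as R
pl=[];og=[]
for c in("scene","top"):
    f=grab_frame(c); W=world(f); hsv=cv2.cvtColor(f["frame"],cv2.COLOR_RGB2HSV); H,S,V=[hsv[...,i] for i in range(3)]
    near=(abs(W[...,0]-.49)<.08)&(abs(W[...,1]+.01)<.07)&(f["depth"]>0)
    for n,m in(("red",near&((H<6)|(H>172))&(S>130)&(W[...,2]>.068)),("orange",near&(H>8)&(H<24)&(S>100)&(W[...,2]>.02)&(W[...,2]<.045))):
        P=W[m]; (cx,cy),r=cv2.minEnclosingCircle(P[:,:2].astype(np.float32))
        print(c,n,len(P),"mean",P.mean(0).round(4),"circ",round(cx,4),round(cy,4),round(r,4))
        (pl if n=="red" else og).append(P.mean(0)[:2])
    P=W[near&(W[...,2]>.038)&(W[...,2]<.05)][:,:2].astype(np.float32)
    print("housing rect",[np.round(x,3).tolist() if not np.isscalar(x) else round(x,1) for x in cv2.minAreaRect(P)])
p=np.mean(pl,0);o=np.mean(og,0);d=(o-p)/np.linalg.norm(o-p)
print("p",p,"o",o,np.linalg.norm(o-p),"yaw",np.degrees(np.arctan2(d[1],d[0])),"outlet",p+.115*d)
s=readout.get_state(); Rt=R.from_euler("xyz",s["tcp_rot"],degrees=True)
print(s["ee_pos"],"to above plunger (tool mm)",Rt.inv().apply((np.array([*p,.10])-s["ee_pos"])*1000).round(1))
```

```text
scene red 105 mean [ 0.469  -0.0057  0.0745] circ 0.4667 -0.0056 0.0183
scene orange 47 mean [ 0.5138 -0.0269  0.0353] circ 0.5164 -0.029 0.0192
housing rect [[0.486, -0.012], [0.045, 0.112], 72.7]
top red 162 mean [ 0.466  -0.011   0.0743] circ 0.4664 -0.0107 0.0166
top orange 112 mean [ 0.5182 -0.0263  0.0346] circ 0.519 -0.0268 0.0158
housing rect [[0.484, -0.017], [0.045, 0.111], 74.6]
p [ 0.46747827 -0.00831466] o [ 0.51597791 -0.02659959] 0.05183197703259354 yaw -20.65702936216512 outlet [ 0.57508479 -0.04888358]
[ 0.26962483 -0.6188523   0.2225897 ] to above plunger (tool mm) [ 425.2 -480.7  122.6]
```

move_arm(rot=[[0,0,0],[0,0,0],[0,0,0],[0,0,0],[0,0,0],[0,0,0],[0,0,0],[0,0,0],[0,0,0],[0,0,0],[0,0,0],[0,0,0],[0,0,0],[0,0,0],[0,0,0],[0,0,0],[0,0,0],[0,0,0],[0,0,0],[0,0,0]], xyz=[[26.5,-30,0],[53,-60,0],[80,-90,0],[106,-120,0],[133,-150,0],[159,-180,0],[186,-210,0],[212,-240,0],[239,-270,0],[265,-300,0],[292,-330,0],[318,-360,0],[345,-390,0],[371,-420,0],[398,-450,0],[425,-480,0],[425,-480,40],[425,-480,80],[425,-480,110],[425,-480,110]], grip=[-1,-1,-1,-1,-1,-1,-1,-1,-1,-1,-1,-1,-1,-1,-1,-1,-1,-1,-1,-1])

```text
clock: 3.4
ee_pos: [0.4644, -0.0092, 0.1094]
tcp_rot: [-179.8, 0.4, 23.6]
force: [-0.6, -0.7, 0.6]
grip_width: 0.006
gripper_force: 0.0
```

move_arm(rot=[[0,0,0],[0,0,0],[0,0,0],[0,0,0],[0,0,0],[0,0,0],[0,0,0],[0,0,0],[0,0,0],[0,0,0],[0,0,0],[0,0,0]], xyz=[[2,0,15],[2,0,28],[2,0,32],[2,0,36],[2,0,40],[2,0,44],[2,0,48],[2,0,52],[2,0,56],[2,0,59],[2,0,61],[2,0,61]], grip=[-1,-1,-1,-1,-1,-1,-1,-1,-1,-1,-1,-1])

```text
clock: 4.6
ee_pos: [0.47, -0.0084, 0.052]
tcp_rot: [180.0, -0.1, 23.5]
force: [-0.8, 0.3, 5.2]
grip_width: 0.007
gripper_force: 2.6
```

move_arm(rot=[[0,0,0],[0,0,0],[0,0,0]], xyz=[[0,0,1.5],[0,0,3],[0,0,3]], grip=[-1,-1,-1])

```text
clock: 4.9
ee_pos: [0.47, -0.0083, 0.051]
tcp_rot: [179.9, -0.0, 23.5]
force: [-6.5, -0.9, 25.7]
grip_width: 0.011
gripper_force: 12.8
```

move_arm(rot=[[0,0,0],[0,0,0],[0,0,0],[0,0,0],[0,0,0],[0,0,0],[0,0,0],[0,0,0],[0,0,0]], xyz=[[0,0,-5],[0,0,-12],[0,0,-20],[0,0,-30],[0,0,-50],[0,0,-80],[0,0,-110],[0,0,-110],[0,0,-110]], grip=[-1,-1,-1,-1,0,1,1,1,1])

```text
clock: 5.8
ee_pos: [0.4695, -0.0084, 0.1592]
tcp_rot: [179.9, -0.1, 23.5]
force: [-0.4, -0.0, 0.1]
grip_width: 0.373
gripper_force: 0.0
```

Run:
```python
from h import *
ims=[]
for c in("scene","top"):
    f=grab_frame(c); W=world(f); hsv=cv2.cvtColor(f["frame"],cv2.COLOR_RGB2HSV); H,S,V=[hsv[...,i] for i in range(3)]
    b=(abs(W[...,0]-.58)<.1)&(abs(W[...,1]+.04)<.1)&(f["depth"]>0)
    m=b&(H>8)&(H<24)&(S>100)
    n,L,st,ce=cv2.connectedComponentsWithStats(m.astype(np.uint8))
    for i in range(1,n):
        if st[i,4]>15:
            P=W[L==i]; P=P[P[:,2]>.5*np.percentile(P[:,2],90)]; print(c,ce[i].round(),st[i,4],P.mean(0).round(4),cv2.minEnclosingCircle(P[:,:2].astype(np.float32)))
    m=(H>100)&(H<125)&(S>130)&(abs(W[...,0]-.637)<.07)&(abs(W[...,1]+.21)<.07)
    P=W[m]; print(c,"mat",len(P),P.mean(0).round(4),cv2.minEnclosingCircle(P[:,:2].astype(np.float32)))
    im=f["frame"]; cc=(270,180) if c=="scene" else (270,220)
    cr=im[cc[1]-80:cc[1]+80,cc[0]-130:cc[0]+70]; ims.append(cv2.resize(cr,None,fx=2,fy=2))
cv2.imwrite("pics/a.png",np.hstack(ims)[...,::-1])
```

```text
scene [272. 108.] 118 [ 0.4958 -0.0079  0.2582] ((0.4937552213668823, -0.005781752988696098), 0.03608626127243042)
scene [241. 204.] 105 [ 0.5773 -0.0379  0.0115] ((0.5767571330070496, -0.03792935609817505), 0.016475236043334007)
scene mat 593 [ 0.6374 -0.2062  0.0007] ((0.6361197233200073, -0.20648890733718872), 0.044131018221378326)
top [263. 207.] 67 [ 0.5735 -0.0383  0.0588] ((0.5503568649291992, -0.032434917986392975), 0.041932184249162674)
top mat 818 [ 6.379e-01 -2.105e-01 -2.000e-04] ((0.6369569301605225, -0.21051815152168274), 0.04357338324189186)
```

View pics/a.png

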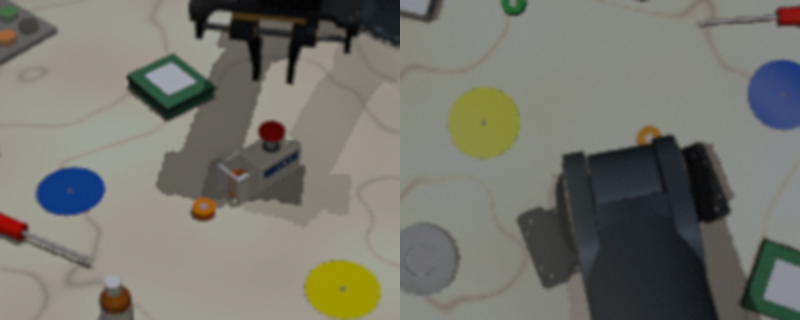

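move_arm(rot=[[0,0,2],[0,0,4],[0,0,4],[0,0,4],[0,0,4],[0,0,4],[0,0,4],[0,0,4],[0,0,4],[0,0,4],[0,0,4],[0,0,4],[0,0,4]], xyz=[[29,24,0],[58,48,0],[86,72,0],[86,72,0],[86,72,30],[86,72,60],[86,72,90],[86,72,110],[86,72,125],[86,72,140],[86,72,148],[86,72,152],[86,72,152]], grip=[0.5,0.5,0.5,0.5,0.5,0.5,0.5,0.5,0.5,0.5,0.5,0.5,0.5])

```text
clock: 7.2
ee_pos: [0.577, -0.0399, 0.0065]
tcp_rot: [180.0, 0.0, 19.5]
force: [-0.1, 0.0, 0.3]
grip_width: 0.749
gripper_force: 0.0
```

```bash
cat > look.py <<'E'
from h import *
import sys
f=grab_frame("scene"); W=world(f); hsv=cv2.cvtColor(f["frame"],cv2.COLOR_RGB2HSV); H,S,V=[hsv[...,i] for i in range(3)]
m=(W[...,0]>.54)&(W[...,0]<.7)&(abs(W[...,1]+.12)<.14)&(W[...,2]<.03)&(H>8)&(H<24)&(S>100)
P=W[m]; print(len(P)); 
if len(P): print(P.mean(0).round(4),cv2.minEnclosingCircle(P[P[:,2]>.008][:,:2].astype(np.float32)))
s=readout.get_state(); print(s["clock"],np.round(s["ee_pos"],4),np.round(s["tcp_rot"],1),np.round(s["force"],1))
cv2.imwrite(sys.argv[1],cv2.resize(f["frame"][120:280,110:310],None,fx=3,fy=3)[...,::-1])
E
python3 look.py pics/b.png
```

```text
111
[ 0.5791 -0.0371  0.0096] ((0.577388346195221, -0.03765580430626869), 0.015233843587338924)
7.25 [ 0.5774 -0.0399  0.0069] [180.   -0.   19.5] [-0.2 -0.3  1. ]
```

View pics/b.png

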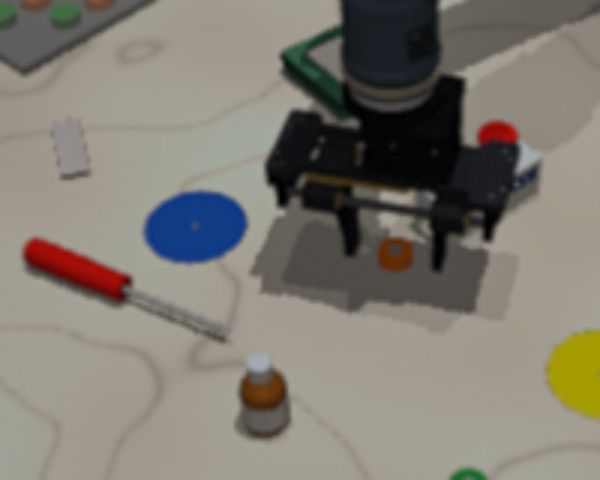

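move_arm(rot=[[0,0,0],[0,0,0],[0,0,0],[0,0,0],[0,0,0],[0,0,0],[0,0,0],[0,0,0],[0,0,0],[0,0,0],[0,0,0],[0,0,0],[0,0,0],[0,0,0],[0,0,0],[0,0,0],[0,0,0],[0,0,0]], xyz=[[0,5,0],[0,10,0],[0,14,0],[0,17,0],[0,20,0],[0,24,0],[0,30,0],[0,37,0],[0,45,0],[0,53,0],[0,61,0],[0,69,0],[0,77,0],[0,85,0],[0,93,0],[0,99,0],[0,103,0],[0,105,0]], grip=[0.5,0.5,0.5,0.5,0.5,0.5,0.5,0.5,0.5,0.5,0.5,0.5,0.5,0.5,0.5,0.5,0.5,0.5])

```text
clock: 9.05
ee_pos: [0.6122, -0.1393, 0.0065]
tcp_rot: [180.0, -0.0, 19.5]
force: [-0.1, -0.0, 1.1]
grip_width: 0.749
gripper_force: 0.1
```

```bash
python3 look.py pics/c.png
```

```text
100
[ 0.6091 -0.1193  0.01  ] ((0.5877504348754883, -0.09527531266212463), 0.08797507733106613)
9.1 [ 0.6123 -0.1395  0.0066] [180.   -0.   19.5] [ 0.6 -0.4 -0. ]
```

View pics/c.png

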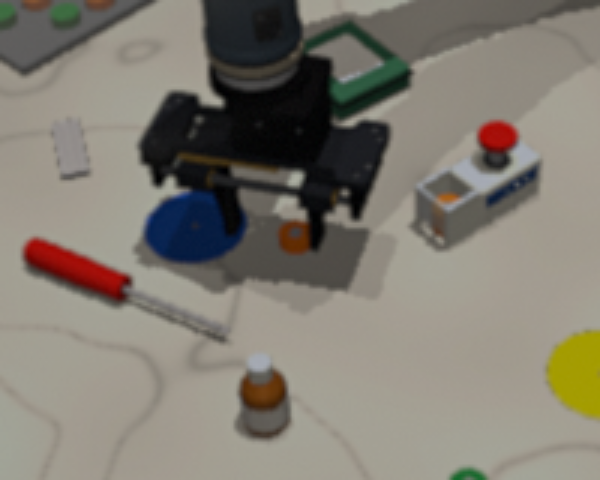

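The mount is riding against the rear pad, at about (296,237) in the crop, and is on course for the mat.

move_arm(rot=[[0,0,0],[0,0,0],[0,0,0],[0,0,0],[0,0,0],[0,0,0],[0,0,0],[0,0,0],[0,0,0],[0,0,0],[0,0,0],[0,0,0],[0,0,0],[0,0,0],[0,0,0],[0,0,0],[0,0,0],[0,0,0]], xyz=[[0,4,0],[0,10,0],[0,18,0],[0,26,0],[0,34,0],[0,42,0],[0,50,0],[0,58,0],[0,66,0],[0,74,0],[0,81,0],[0,86,0],[0,89,0],[0,91,0],[0,91,0],[0,86,0],[0,76,0],[0,76,0]], grip=[0.5,0.5,0.5,0.5,0.5,0.5,0.5,0.5,0.5,0.5,0.5,0.5,0.5,0.5,0.5,0.5,0.5,0.5])

```text
clock: 10.9
ee_pos: [0.6371, -0.2074, 0.0066]
tcp_rot: [-179.9, 0.0, 19.7]
force: [-0.3, 0.3, 0.6]
grip_width: 0.75
gripper_force: 0.0
```

move_arm(rot=[[0,0,0],[0,0,0],[0,0,0],[0,0,0],[0,0,0],[0,0,0],[0,0,0],[0,0,0]], xyz=[[0,0,-10],[0,0,-30],[0,0,-60],[0,0,-100],[0,0,-150],[-40,0,-170],[-80,0,-170],[-80,0,-170]], grip=[0.5,0.5,0.5,0.5,0.5,0.5,0.5,0.5])

```text
clock: 11.7
ee_pos: [0.5574, -0.2412, 0.1781]
tcp_rot: [179.8, 0.2, 19.2]
force: [-0.7, -1.0, -0.2]
grip_width: 0.75
gripper_force: 0.0
```

```bash
python3 look.py pics/d.png
```

```text
74
[ 0.6379 -0.2047  0.0111] ((0.6369438171386719, -0.20620028674602509), 0.016704246401786804)
11.75 [ 0.5599 -0.2396  0.1779] [179.9   0.   19.3] [-0.7  0.7  0.3]
```

View pics/d.png

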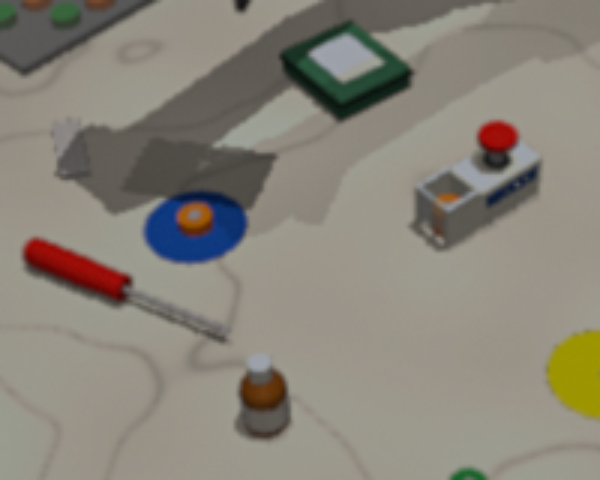

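The mount lies flat at the mat's centre, at about (195,217) in the crop. The plunger is up, the spare mounts are in the feeder and the gripper is clear.

```bash
python3 -c "
from rig import order; print(order.sign_off())"
```

```text
the job is handed in; nothing more can be done
None
```

The job is handed in: one full plunger press ejected a single mount, which I pushed to within about 2 mm of the blue mat's centre by the camera; the last picture shows the spare mounts still in the feeder and the plunger up, and the arm drew back after 11.7 s of the 51 s allowed (sign-off gave no verdict).

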